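# Clip a dish holder onto the microscope light stage

### The job

Slide the dish holder along the guide rail of the microscope's light stage and clip it in place: hold the blue thumb bar of the spring clip down with one fingertip and, keeping it down, push the holder under the raised nose with the other fingertip until it sits fully home, square against the end stop and the rail. Then let the clip down onto the holder and move clear. Only push and press: do not lift or tip the holder, do not let the clip rest or drag on it while it is only part-way in, and leave everything else where it is.

Things in the scene. Friction and masses are not known exactly. Their poses are not given: they have to be found in the camera images.
- clip: The whole moving rocker of the spring clip (blue thumb bar, axle, steel nose). Origin: middle of the axle, at stage x 16, y 46.5 mm, 8 mm above the stage top.
- stage: Fixed microscope light base: white box 300 (x) x 250 (y) x 50 mm high with a flat black top, the stage, 50 mm above the bench. Origin: centre of its underside, on the bench. +x points to the end stop (the way the holder is pushed in), +y from the guide rail to the clip, z up. Left of the rail the stage top is free of fixtures for x below -30 mm. All stage x, y below are in this frame.
- rail (a point): Middle of the guide rail's inner face, at stage height, at stage x -20, y -30 mm. The rail is aluminium, 10 mm wide, 6 mm high, and runs along the stage's x from x = -127 to +67 mm; the holder's -y edge goes against it.
- stop (a point): Middle of the end stop's inner face, at stage height, at stage x 55, y 0 mm. The stop is aluminium, 10 mm thick, 6 mm high, and runs along the stage's y from y = -40 to +30 mm; the holder's +x edge goes against it.
- home (a point): Point on the stage top at stage x 30, y 0, z 50 mm, with the stage's axes (a round lit glass window lies around it): the holder's origin is here when it is fully home, touching rail and end stop squarely.
- dish_holder: Loose aluminium plate 50 (x) x 60 (y) x 9 mm thick, about 90 g, flat on the stage, with a clear lidded dish fixed in its middle (37 mm across, lid top 15 mm above the plate's underside). Origin: centre of its underside, z up. It starts 85 to 115 mm short of home, off the rail and turned up to 0.3 rad; at home its axes are the stage's. Friction on stage and rail about 0.3.
- clip_angle (a joint): Angle of the spring clip, rad: a rocker on an axle along the stage's x at y = 46.5 mm, 8 mm above the stage top. 0 = free, nose 3.5 mm above the stage, blocking the 9 mm plate; grows as the thumb bar is pressed; from 0.3 the nose clears the plate; 0.5 = bar fully down, nose 14 mm up; about 0.25 with the nose resting on the plate. Springs back; pressing takes 2.5 N to start, 5 N fully down.
- thumb_bar (a point): Blue ribbed thumb bar of the clip, 66 mm long (stage x -17 to 49 mm), 16 mm wide, 3 mm thick; may be pressed anywhere along it. Point: centre of its upper face. Free: tilted 0.5 rad, outer edge up, centre at y = 68 mm, 14 mm above the stage top; fully down: level at y = 68.5, 3 mm above it. Bearing blocks 7 x 10 x 13 mm high stand at y = 46.5 mm, x = -23.5 and 55.5 mm.
- clip_nose (a point): Steel nose of the clip, 8 mm wide (stage x 41 to 49 mm). Point: middle of its lower face, at rest at stage x 45, y 25 mm, over the left edge strip of the holder's place; it rises as the thumb bar is pressed.
- spare_dish: Loose clear lidded dish, 37 mm across, 14 mm high, on the stage beyond the rail; not to be moved. Origin: centre of its underside.
- filter_ring: Loose green filter in a black ring, 45 mm across, 6 mm high, on the stage's far left corner; not to be moved. Origin: centre of its underside.
- phase_slider: Loose black and silver slider plate 165 x 45 x 6 mm with three round apertures, on the bench left of the stage; not to be moved. Origin: centre of its underside.
- tweezers: Loose steel tweezers 125 mm long, on the bench left of the stage; not to be moved. Origin: middle of the underside.
- telescope: Loose black centring telescope, 32 mm across, 60 mm high, standing on the bench right of the stage; not to be moved. Origin: centre of its underside.
- cleaner_bottle: Loose amber bottle with white cap, 44 mm across, 85 mm high, on the bench right of the stage; not to be moved. Origin: centre of its underside.
- objective_can: Loose clear can with grey cap, 44 mm across, 60 mm high, on the bench right of the stage; not to be moved. Origin: centre of its underside.
Not all that is in view belongs to the job. Leave any green or yellow look-alike of the dish_holder alone.

How it is judged:
On the way, in this order (a step that is already met when the one before it is completed fails the run):
1. a fingertip holds the thumb bar down, the nose raised clear, with the holder still in front of the nose (value of joint clip_angle above 0.3 rad and contact force between the fingers and clip above 1 N and x of dish_holder in the frame of home below -0.01 m), for 0.1 s.
2. the holder is pushed home to the end stop while the fingertip still holds the clip open (value of joint clip_angle above 0.3 rad and contact force between the fingers and clip above 1 N and x of dish_holder in the frame of home above -0.004 m), for 0.1 s.
At the end, for the whole second after the job is handed in: The holder lies flat within 4 mm of the end stop, within 5 mm of the guide rail and within 0.07 rad of square, at rest, with the released clip's nose bearing on it (more than 1 N; clip angle 0.18 to 0.30 rad) (x of dish_holder in the frame of home between -0.004 and 0.003 m and y of dish_holder in the frame of home between -0.003 and 0.005 m and angle between the x axis of dish_holder and the x axis of home, either way round below 0.07 rad and value of joint clip_angle between 0.18 and 0.3 rad and contact force between clip and dish_holder above 1 N and linear speed of dish_holder below 0.01 m/s); the robot touches nothing.
It fails at once if the holder is lifted or tipped (z of dish_holder in the frame of home above 0.006 m or angle between dish_holder's own z axis and vertical above 0.15 rad).
It fails at once if the clip rests or drags on the holder while it is only part-way in (contact force between clip and dish_holder above 1 N and value of joint clip_angle above 0.15 rad and x of dish_holder in the frame of home below -0.006 m).
It fails at once if a bystander is moved (distance of any of spare_dish, filter_ring, phase_slider, tweezers, telescope, cleaner_bottle, objective_can from where it was at the start of the episode above 0.015 m).
It also fails if it takes over 70 s, if anything falls off the work surface, if the arm or the gripper's body presses on something with over 40 N, if the wrist force passes 120 N, or if a joint passes its speed limit or range.

### The arm

A 6-joint arm with a two-finger parallel gripper is mounted at the origin on the work surface. World frame = base frame: x ahead of the robot, y to its left, z up, the work surface at z = 0. Lengths are in m, angles in rad, forces in N, time in s.
With the tool pointing down it reaches from about 0.35 to 0.975 m from the base axis. Payload 4.9 kg.
Tool frame: the origin (TCP) lies on the centre line of the jaws, within the pads' length; the fingertips stand 14 mm ahead of it and the grasp point (between the pads) lies 5 mm behind it; z points along the fingers, y is the direction in which the jaws open and shut (so a half turn about z gives the same grasp; the last joint's range is limited). The gripper opens to 85 mm and grips with 20 to 120 N. Pads are 22 mm wide; open, the fingers measure 114 mm over their backs; the gripper's body (76 mm by 85 mm) begins 54 mm behind the grasp point. The pads swing forward as they close: fully open they stand 13 mm farther back than shut.
Start: joints at [-1.234, 0.053, 1.613, -0, 1.476, -0.119], TCP at [0.275, -0.561, 0.245] pointing down, gripper open.
Joint ranges: [-3.01, 3.01], [-1.01, 2.22], [0.06, 2.58], [-1.02, 4.17], [0.09, 2.62], [-3.14, 3.14]. Speed limits (rad/s): [2.57, 2.57, 3.14, 3.14, 3.14, 3.14].

### API

Orientations are given as a unit quaternion [w, x, y, z].
In Python, from cell import robot gives the robot as it stands. The module is installed in compiled form; this text tells all that it offers.
- The arm moves only by the shell command python3 -m pendant 'ROWS' [FORCE]. ROWS is text: rows parted by semicolons, each of 7 numbers parted by spaces: the shift along the tool's x, y, z in mm, then the turn, a rotation vector about the tool's x, y, z in rad, then the finger opening in mm, from 0 to 85.4. In form: tx ty tz rx ry rz hand; .... A call has 1 to 10 rows; each row shifts and turns the commanded pose from where the row before left it, along the tool's axes as they then stand; what a row does not reach is not made up. A row lasts 1/10 s, in which the tool goes at most 50 mm and 8.59 degrees, less where a joint would pass 70% of its speed; a pose out of reach is approached as far as the arm can. A call is refused whole if a number of a shift passes 50 or a number of a turn 0.15, either way. A call with a gripper value outside its range is refused whole. The fingers move at their own pace and stop on an object; FORCE is the grip in N (left out, the last holds). Time passes only in rows, so rows that do not move let the fingers close. It gives the time, the measured TCP pose, the force and the opening at its end, in the units of the state.
- robot.sense(): the state, without advancing time (a new reading comes with each control period).
- robot.grab_frame(name): name is "scene" or "side" or "wrist"; returns (picture, depth): 420x560x3 uint8, red, green, blue; 420x560 float32, m along the optical axis (not along the pixel's ray), 0 where there is no reading.
- robot.camera_params(name): a dict with "fx", "fy", "cx", "cy" (pixels), "k1" (the pictures are not rectified: a ray, as slopes to the right and down, at radius r is drawn at 1 + k1 r^2 times it, then the intrinsics apply), "world_from_camera" (4x4, takes a point from camera to world coordinates). Camera axes: x right, y down, z forward; pixel columns grow to the right and rows downward; lengths in m; the calibration is good to about 2 mm. A picture is of the moment at which its call begins: read the wrist's pose just before it. camera_params takes no time and is no camera call; for the wrist camera it gives the pose at the moment of the call.
- robot.hand_in(): hands the job in, once; it reports no verdict.
Trained networks look in the newest picture that a camera, given by its name, has taken for a name from the list of things; names that differ only in an ending like _2 or _b are one class to them, and where a whole thing is asked for, a point or a joint stands for the part that bears it (a point fixed in the world has none). Each returns a list of dicts, best first, with "p" (0 to 1); they miss things now and then, are a little off and sometimes report something else, mostly with a low value. They report only what shows in the picture. A call takes as long as a camera call. They do not tell look-alikes from the thing itself.
- robot.search_frame(name, camera): "extent" ([centre column, centre row, width, height] in pixels, round what is visible of it).
The state is a dict: "t": time; "joint_pos": joint angles; "qvel": joint speeds; "joint_efforts": joint torques, N m; "position": TCP position; "orientation": TCP orientation; "ft_force": force on the tool from outside, world axes, zero at the start; "wrist_torque": the same for the moment, N m; "gripper_width": finger opening in m.
Only numpy, scipy, OpenCV 4.12 (cv2) and the standard library are available. Lean on these libraries where they do the work, as an engineer would, in place of code of your own. Each camera call takes 0.05 s, during which the arm holds its last target.

## Working session

There is one attempt and no reset: what is moved stays moved. The work goes in short steps, Python scripts to look and compute and a shell command to move; the robot and the scene stay as the last step left them, time stands still between calls to the robot, and variables do not carry over. Pictures are saved under pics/ and viewed, and the job is handed in when it is done.

```bash
mkdir -p pics; ls; python3 - <<'E'
from cell import robot
import cv2
s=robot.sense()
print({k:s[k] for k in('t','position','orientation','gripper_width','ft_force')})
for n in('scene','side','wrist'):
    p,d=robot.grab_frame(n); cv2.imwrite(f'pics/{n}0.png',p[:,:,::-1])
    c=robot.camera_params(n); print(n,c)
E
```

```text
pics
{'t': 0.0, 'position': array([ 0.27492657, -0.56061938,  0.24403128]), 'orientation': array([-1.04499762e-03,  9.74139897e-01,  2.25943260e-01, -1.08075352e-04]), 'gripper_width': 0.08530898424597559, 'ft_force': array([-0.17326642,  0.29012001,  0.10171672])}
scene {'fx': 381.43440966504033, 'fy': 381.43440966504033, 'cx': 280.4976087353388, 'cy': 211.71212470827408, 'k1': -0.05164176139812575, 'world_from_camera': array([[ 0.10469592,  0.71411868, -0.69215119,  1.13671035],
       [ 0.99445812, -0.0684694 ,  0.07978088, -0.02919808],
       [ 0.00958183, -0.69666811, -0.71732959,  0.6790876 ],
       [ 0.        ,  0.        ,  0.        ,  1.        ]])}
side {'fx': 386.2195772622217, 'fy': 386.2195772622217, 'cx': 276.9593146734716, 'cy': 208.07525884746755, 'k1': -0.011044413911867938, 'world_from_camera': array([[-8.22374433e-01, -4.52553811e-01,  3.44812035e-01,
         2.87126803e-01],
       [-5.68946295e-01,  6.53458155e-01, -4.99292052e-01,
         4.29559206e-01],
       [ 6.36284794e-04, -6.06784548e-01, -7.94866094e-01,
         6.47427906e-01],
       [ 0.00000000e+00,  0.00000000e+00,  0.00000000e+00,
         1.00000000e+00]])}
wrist {'fx': 365.8246254480255, 'fy': 365.8246254480255, 'cx': 278.16455978807437, 'cy': 210.78975388333004, 'k1': -0.019792319318657468, 'world_from_camera': array([[ 0.4406305 , -0.85483402, -0.2740503 ,  0.34495426],
       [-0.89768796, -0.41995068, -0.13340826, -0.5275583 ],
       [-0.00104569,  0.3047954 , -0.95241728,  0.37365202],
       [ 0.        ,  0.        ,  0.        ,  1.        ]])}
```

View pics/scene0.png

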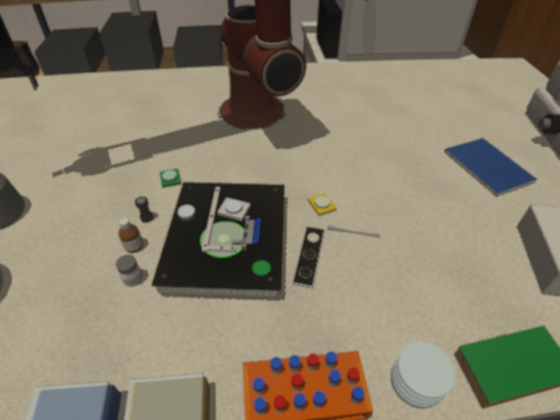

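View pics/side0.png

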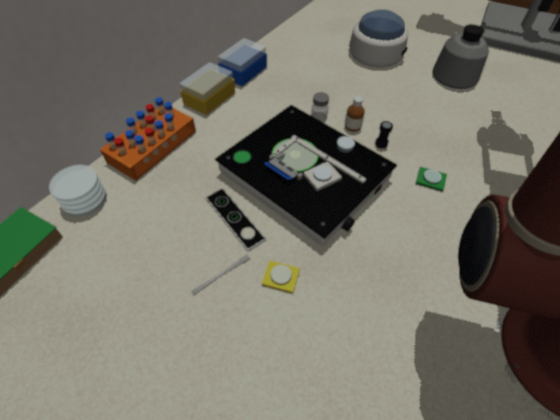

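View pics/wrist0.png

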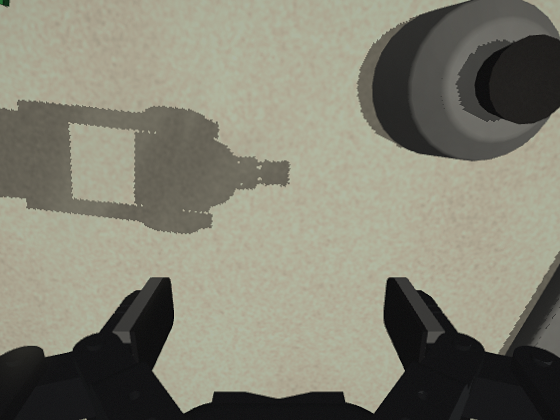

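Scene view: the stage is the black box around (225,237). The white holder with its dish is at (234,208). The blue thumb bar is at (255,231), the rail at (212,218) and the end stop near (215,250). The yellow plate at (322,203) and the green plate at (170,177) are look-alikes on the bench and won't be touched. Next I'll localise the stage.

```bash
cat > h.py <<'E'
from cell import robot
import numpy as np, cv2
from scipy.spatial.transform import Rotation as R
def cam(n):
    c=robot.camera_params(n);K=np.array([[c['fx'],0,c['cx']],[0,c['fy'],c['cy']],[0,0,1]]);return K,np.array([c['k1'],0,0,0,0.]),c['world_from_camera']
def rays(n,uv,T=None):
    K,D,T0=cam(n);T=T0 if T is None else T
    p=cv2.undistortPoints(np.array(uv,float).reshape(-1,1,2),K,D).reshape(-1,2)
    d=np.c_[p,np.ones(len(p))]
    return T[:3,3],d@T[:3,:3].T
def onz(n,uv,z,T=None):
    o,d=rays(n,uv,T);return o+d*((z-o[2])/d[:,2])[:,None]
def cloud(n,dep):
    h,w=dep.shape;u,v=np.meshgrid(np.arange(w),np.arange(h))
    o,d=rays(n,np.c_[u.ravel(),v.ravel()]);return (o+d*dep.reshape(-1,1)).reshape(h,w,3)
def proj(n,P,T=None):
    K,D,T0=cam(n);T=T0 if T is None else T
    P=np.atleast_2d(P);c=(P-T[:3,3])@T[:3,:3]
    return cv2.projectPoints(c,np.zeros(3),np.zeros(3),K,D)[0].reshape(-1,2)
def toolR(s):
    q=s['orientation'];return R.from_quat([q[1],q[2],q[3],q[0]])
E
python3 - <<'E'
from h import *
for n in('scene','side'):
    p,d=robot.grab_frame(n);X=cloud(n,d)
    hsv=cv2.cvtColor(p,cv2.COLOR_RGB2HSV)
    m=(d>0)&(p.max(2)<45)&(abs(X[:,:,2]-.05)<.012)&(abs(X[:,:,1])<.4)&(X[:,:,0]>.35)
    m=m.astype(np.uint8);k,l,st,ce=cv2.connectedComponentsWithStats(m)
    i=1+st[1:,4].argmax();q=X[l==i];print(n,len(q),q[:,2].mean(),q[:,2].std())
    r=cv2.minAreaRect(q[:,:2].astype(np.float32)*1000);print(r);print(cv2.boxPoints(r))
    for t in('stage','dish_holder','thumb_bar','clip_nose'):
        print(t,robot.search_frame(t,n)[:3])
E
```

```text
scene 8252 0.051072455036714884 0.00120830068603295
((572.2110595703125, -84.73196411132812), (248.47377014160156, 299.2015380859375), 82.04369354248047)
[[ 406.85376  -187.06552 ]
 [ 703.1752   -228.48035 ]
 [ 737.56836    17.601593]
 [ 441.24695    59.01642 ]]
stage [{'extent': [220.0, 240.2, 129.6, 116.3], 'p': 0.72}]
dish_holder [{'extent': [235.6, 209.8, 34.6, 24.4], 'p': 0.73}, {'extent': [169.7, 176.8, 18.3, 18.1], 'p': 0.73}, {'extent': [322.2, 202.8, 27.4, 19.9], 'p': 0.72}]
thumb_bar [{'extent': [245.2, 233.1, 23.5, 24.0], 'p': 0.77}]
clip_nose [{'extent': [246.5, 231.3, 28.2, 24.8], 'p': 0.67}]
side 8838 0.04912221819871397 0.001201814433989299
((567.9454956054688, -84.23799133300781), (254.54083251953125, 302.1966247558594), 82.50724792480469)
[[ 401.5412   -190.71835 ]
 [ 701.1575   -230.12503 ]
 [ 734.3498     22.24237 ]
 [ 434.73352    61.649048]]
stage [{'extent': [303.9, 174.7, 186.7, 139.9], 'p': 0.58}]
dish_holder [{'extent': [430.4, 181.1, 31.7, 26.6], 'p': 0.73}, {'extent': [280.0, 275.5, 36.4, 33.3], 'p': 0.73}, {'extent': [322.8, 176.8, 36.1, 25.4], 'p': 0.56}]
thumb_bar [{'extent': [281.2, 166.4, 35.7, 27.4], 'p': 0.82}]
clip_nose [{'extent': [280.9, 167.1, 29.5, 21.4], 'p': 0.8}]
```

```bash
python3 -m pendant '0 0 -4 0 0 0.15 85;0 0 -4 0 0 0.15 85;0 0 -4 0 0 0.15 85;0 0 -4 0 0 0.14 85'; python3 -m pendant '25 -49 0 0 0 0 60;25 -49 0 0 0 0 60;25 -49 0 0 0 0 60;25 -49 0 0 0 0 60;25 -49 0 0 0 0 60;25 -49 0 0 0 0 60;25 -49 0 0 0 0 60;25 -49 0 0 0 0 60;25 -49 0 0 0 0 60;25 -49 0 0 0 0 60'; python3 -m pendant '0 -39 0 0 0 0 60;0 0 0 0 0 0 60;0 0 0 0 0 0 60'
python3 - <<'E'
from h import *
s=robot.sense();print(s['position'],toolR(s).as_matrix()[:,0],s['joint_pos'])
p,d=robot.grab_frame('wrist');cv2.imwrite('pics/wrist1.png',p[:,:,::-1]);np.save('d1.npy',d);np.save('p1.npy',p);np.save('T1.npy',cam('wrist')[2])
E
```

```text
t: 1.05
position: [0.2751, -0.5612, 0.2615]
orientation: [0.0, 0.998, -0.07, 0.0]
ft_force: [-0.3, 0.8, -0.3]
gripper_width: 0.0848
t: 2.05
position: [0.5608, -0.1483, 0.2616]
orientation: [0.0, 0.998, -0.067, 0.0]
ft_force: [0.3, -1.0, 0.6]
gripper_width: 0.0601
t: 2.35
position: [0.5652, -0.1109, 0.2613]
orientation: [0.0, 0.998, -0.066, -0.0]
ft_force: [0.8, -0.8, -1.5]
gripper_width: 0.0601
[ 0.56521577 -0.11093808  0.26131277] [ 9.91262596e-01 -1.31903244e-01  1.35211349e-05] [-3.22736239e-01 -7.25374506e-02  1.71057951e+00 -5.47765136e-04
  1.50343147e+00  1.38038569e+00]
```

View pics/wrist1.png

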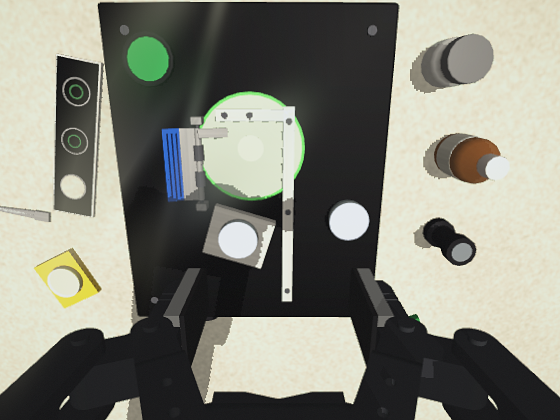

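The wrist view shows the holder at (238,236), turned by about 15°. The rail is the white strip from (289,108) to (287,300), and the stop strip runs along row 115. The thumb bar is at (173,163), the nose at (215,132) and the yellow look-alike at (68,278). I'll measure from an enlarged crop.

```bash
python3 - <<'E'
from h import *
p=np.load('p1.npy');c=p[80:310,140:340];cv2.imwrite('pics/c1.png',cv2.resize(c,None,fx=2.6,fy=2.6,interpolation=cv2.INTER_CUBIC)[:,:,::-1])
d=np.load('d1.npy');T=np.load('T1.npy');X=cloud('wrist',d)
m=(abs(X[:,:,2]-.05)<.004)&(p.max(2)<70);print(X[m][:,2].mean())
for z in range(0,1):pass
mm=(X[:,:,2]>.035)
a,_=X.shape[:2],0
# stage top region mask, exclude hand
m=((X[:,:,2]>.040)&(X[:,:,2]<.075)).astype(np.uint8)
k,l,st,ce=cv2.connectedComponentsWithStats(m);i=1+st[1:,4].argmax();print(st[i])
ys,xs=np.where(l==i)
# edges per row
L=[];Rr=[]
for r in range(20,250,6):
    c=xs[ys==r];L.append((c.min(),r));Rr.append((c.max(),r))
Tp=[]
for c in range(130,380,8):Tp.append((c,ys[xs==c].min()))
for nm,e in(('L',L),('R',Rr),('T',Tp)):
    w=onz('wrist',e,.05,T)[:,:2]
    vx,vy,x0,y0=cv2.fitLine(w.astype(np.float32),cv2.DIST_HUBER,0,.001,.001).ravel()
    print(nm,np.degrees(np.arctan2(vy,vx)),x0,y0, 'resid',np.abs((w-[x0,y0])@[-vy,vx]).max())
E
```

```text
0.05070834294579086
[   98     2   302   315 81078]
L -7.872317 0.62220114 0.03186476 resid 0.000762222250804597
R -7.7328076 0.59103644 -0.21759722 resid 0.0007698377444856241
T 82.27017 0.7194987 -0.09959275 resid 0.00030449303895474007
```

View pics/c1.png

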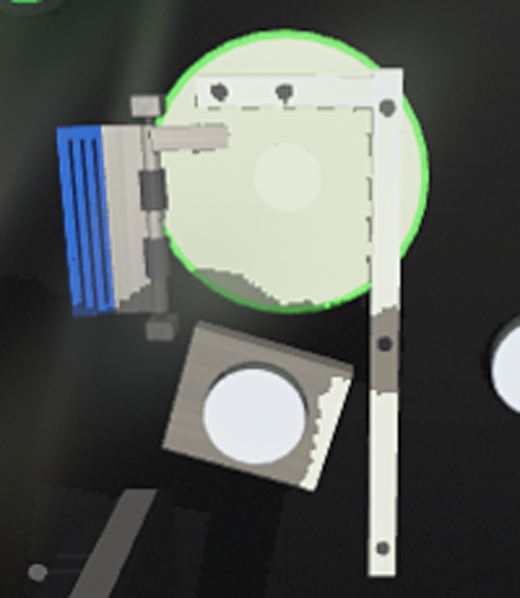

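```bash
cat >> h.py <<'E'
import os,json
if os.path.exists('stage.json'):
    SX,SY,SYAW=json.load(open('stage.json'))
    def w2s(P):
        P=np.atleast_2d(P);c,s=np.cos(SYAW),np.sin(SYAW);q=(P[:,:2]-[SX,SY])@np.array([[c,-s],[s,c]]);return np.c_[q,P[:,2:]]
    def s2w(P):
        P=np.atleast_2d(P);c,s=np.cos(SYAW),np.sin(SYAW);return np.c_[P[:,:2]@np.array([[c,s],[-s,c]])+[SX,SY],P[:,2:]]
    def where():
        s=robot.sense();x=toolR(s).as_matrix()[:,0]
        y=(np.arctan2(x[1],x[0])-SYAW+np.pi)%(2*np.pi)-np.pi
        print('t %.2f TCP stage mm'%s['t'],(w2s(s['position'])[0]*1000).round(1),'toolx yaw in stage %.3f'%y,'F',s['ft_force'].round(1),'w %.1f'%(1000*s['gripper_width']))
        return s
E
python3 - <<'E'
import numpy as np,json
a=np.radians(-7.8);x=np.array([np.cos(a),np.sin(a)]);y=np.array([-x[1],x[0]])
L=np.array([.62220,.031865]);R=np.array([.591036,-.217597]);T=np.array([.7195,-.099593])
print('width',(L-R)@y)
yc=((L@y)+(R@y))/2; xc=T@x-.15
c=xc*x+yc*y;print(c);json.dump([c[0],c[1],a],open('stage.json','w'))
E
python3 - <<'E'
from h import *
T=np.load('T1.npy')
cr=lambda L:[(140+x/2.6-.3,80+y/2.6-.3) for x,y in L]
g=lambda n,L,z:print(n,(w2s(onz('wrist',cr(L),z,T))*1000).round(1).tolist())
g('rail inner top',[(370,180),(369,560),(397,576)],.056)
g('stop inner top',[(240,108),(350,106)],.056)
g('holder',[(198,322),(353,368),(314,490),(163,446)],.059)
g('blocks',[(146,98),(160,328)],.063)
g('bar',[(57,128),(73,316),(103,314)],.064)
g('lid',[(255,416)],.065)
where()
E
```

```text
width 0.2513833778790299
[ 0.56971319 -0.08781067]
rail inner top [[28.8, -29.3, 56.0], [-122.2, -29.7, 56.0], [-129.5, -41.0, 56.0]]
stop inner top [[53.4, 15.5, 56.0], [54.1, -22.3, 56.0]]
holder [[-22.3, 33.1, 59.0], [-39.9, -23.3, 59.0], [-89.8, -8.3, 59.0], [-71.5, 48.8, 59.0]]
blocks [[57.1, 46.0, 63.0], [-23.4, 46.2, 63.0]]
bar [[47.3, 76.5, 64.0], [-18.7, 76.9, 64.0], [-17.9, 66.1, 64.0]]
lid [[-56.7, 12.8, 65.0]]
t 2.40 TCP stage mm [ -1.4 -24.5 261.4] toolx yaw in stage 0.002 F [-0.1 -0.2  0.1] w 60.2
```

```bash
python3 -m pendant '0 0 0 0 0 -0.148 15;0 0 0 0 0 -0.148 15;0 0 0 0 0 -0.148 15;0 0 0 0 0 -0.148 15;0 0 0 0 0 -0.148 15;0 0 0 0 0 -0.148 15;0 0 0 0 0 -0.148 15;0 0 0 0 0 -0.148 15;0 0 0 0 0 -0.148 15;0 0 0 0 0 -0.148 15' ; python3 -m pendant '0 0 0 0 0 -0.093 15; 34 -18 0 0 0 0 15;33 -18 0 0 0 0 15;33 -18 0 0 0 0 15;0 0 45 0 0 0 15;0 0 45 0 0 0 15;0 0 45 0 0 0 15;0 0 0 0 0 0 15;0 0 0 0 0 0 15'; python3 - <<'E'
from h import *
where()
p,d=robot.grab_frame('wrist');cv2.imwrite('pics/wrist2.png',p[:,:,::-1])
E
```

```text
t: 3.4
position: [0.5647, -0.1135, 0.2614]
orientation: [0.0, 0.781, 0.625, -0.0]
ft_force: [-0.3, 0.6, 0.1]
gripper_width: 0.0152
t: 4.3
position: [0.5245, -0.0064, 0.1265]
orientation: [-0.0, 0.753, 0.658, -0.0]
ft_force: [0.9, -0.3, 0.2]
gripper_width: 0.015
t 4.30 TCP stage mm [-55.8  74.5 126.5] toolx yaw in stage 1.573 F [ 0.9 -0.3  0.2] w 15.0
```

View pics/wrist2.png

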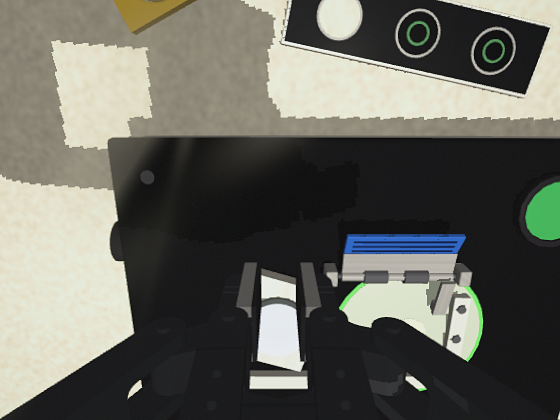

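```bash
python3 -m pendant '0 0 25 0 0 0 15;0 0 20 0 0 0 15;0 0 8 0 0 0 15;0 0 3 0 0 0 15;0 0 2 0 0 0 15;0 0 0 0 0 0 15;0 0 0 0 0 0 15'; python3 - <<'E'
from h import *
where()
p,d=robot.grab_frame('wrist');cv2.imwrite('pics/wrist3.png',p[:,:,::-1])
E
```

```text
t: 5.05
position: [0.5255, -0.0055, 0.0695]
orientation: [0.001, 0.752, 0.659, 0.001]
ft_force: [0.0, -0.1, -0.0]
gripper_width: 0.0151
t 5.05 TCP stage mm [-54.9  75.6  69.5] toolx yaw in stage 1.575 F [ 0.  -0.1 -0. ] w 15.1
```

View pics/wrist3.png

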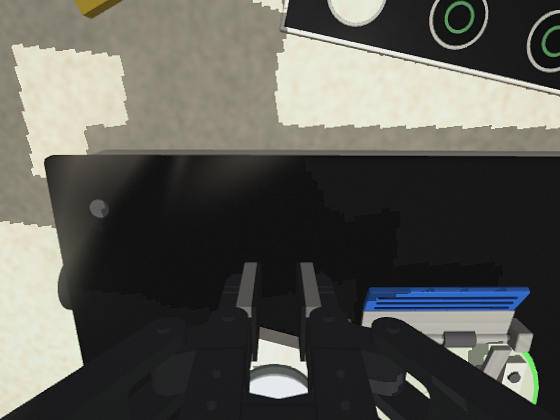

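```bash
python3 -m pendant '0 0 2 0 0 0 15;-8 0 0 0 0 0 15;-4 0 0 0 0 0 15;-3 0 0 0 0 0 15;-3 0 0 0 0 0 15;-3 0 0 0 0 0 15;0 0 0 0 0 0 15'; python3 -m pendant '-2 0 0 0 0 0 15;-2 0 0 0 0 0 15;-2 0 0 0 0 0 15;-2 0 0 0 0 0 15;0 0 0 0 0 0 15';python3 - <<'E'
from h import *
where()
p,d=robot.grab_frame('scene');cv2.imwrite('pics/s3.png',cv2.resize(p[170:310,140:320],None,fx=4,fy=4,interpolation=cv2.INTER_CUBIC)[:,:,::-1])
E
```

```text
t: 5.8
position: [0.5219, -0.0265, 0.0663]
orientation: [0.0, 0.752, 0.659, -0.0]
ft_force: [-0.4, 0.2, -0.9]
gripper_width: 0.0152
t: 6.3
position: [0.5209, -0.0343, 0.0663]
orientation: [0.0, 0.752, 0.659, -0.0]
ft_force: [-0.2, -0.5, -0.1]
gripper_width: 0.0151
t 6.30 TCP stage mm [-55.6  46.4  66.3] toolx yaw in stage 1.575 F [-0.2 -0.5 -0.1] w 15.1
```

View pics/s3.png

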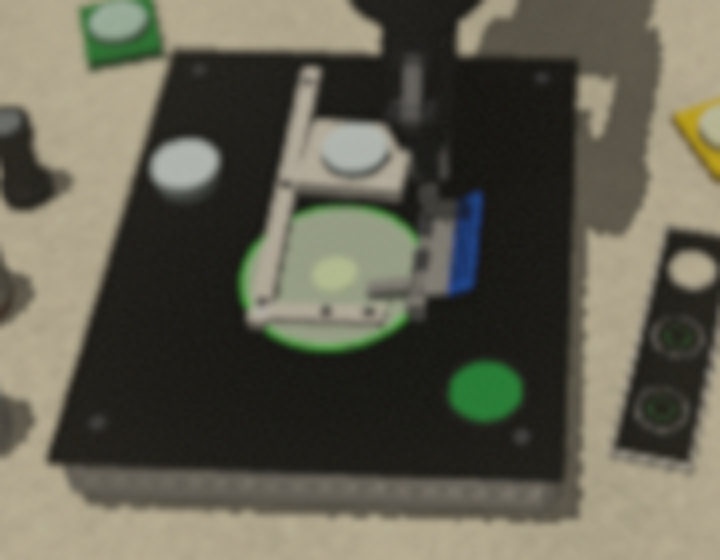

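The holder has squared up against the fingers and is nearly at the rail. I'll push on until the force rises.

```bash
python3 -m pendant '-2 0 0 0 0 0 15;-1 0 0 0 0 0 15;0 0 0 0 0 0 15'; python3 -m pendant '-1 0 0 0 0 0 15;-1 0 0 0 0 0 15;0 0 0 0 0 0 15';python3 - <<'E'
from h import *
where()
E
```

```text
t: 6.65
position: [0.5205, -0.0372, 0.0663]
orientation: [0.0, 0.752, 0.659, -0.0]
ft_force: [0.3, 0.4, 0.5]
gripper_width: 0.0148
t: 6.95
position: [0.5204, -0.0376, 0.0663]
orientation: [-0.001, 0.752, 0.659, 0.001]
ft_force: [1.3, 7.0, -0.6]
gripper_width: 0.0151
t 6.95 TCP stage mm [-55.6  43.1  66.3] toolx yaw in stage 1.574 F [ 1.3  7.  -0.6] w 15.1
```

```bash
python3 -m pendant '-1 0 0 0 0 0 15;0 0 0 0 0 0 15;4 0 0 0 0 0 15;10 0 0 0 0 0 15;20 0 -20 0 0 0 15;0 0 -45 0 0 0 15;0 0 -45 0 0 0 15;0 0 -45 0 0 0 15;0 0 0 0 0 0 15'; python3 - <<'E'
from h import *
where()
p,d=robot.grab_frame('wrist');T=cam('wrist')[2];np.save('p4.npy',p);np.save('T4.npy',T);cv2.imwrite('pics/wrist4.png',p[:,:,::-1])
p,d=robot.grab_frame('scene');cv2.imwrite('pics/s4.png',cv2.resize(p[170:310,140:320],None,fx=4,fy=4,interpolation=cv2.INTER_CUBIC)[:,:,::-1])
E
```

```text
t: 7.85
position: [0.5286, -0.0066, 0.2301]
orientation: [0.006, 0.752, 0.659, 0.005]
ft_force: [-0.4, -0.7, 0.2]
gripper_width: 0.0148
t 7.85 TCP stage mm [-51.7  74.9 230.1] toolx yaw in stage 1.575 F [-0.4 -0.7  0.2] w 14.8
```

View pics/wrist4.png

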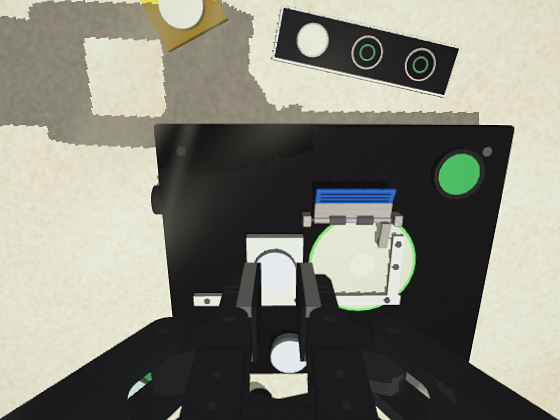

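View pics/s4.png

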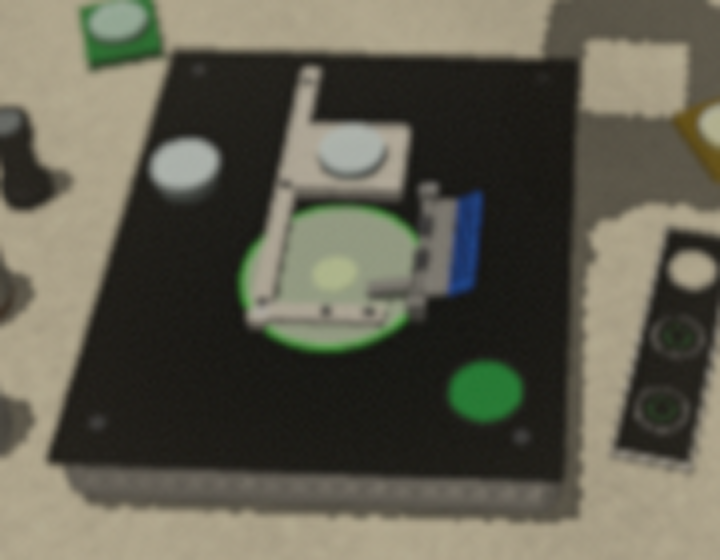

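```bash
python3 - <<'E'
from h import *
T=np.load('T4.npy')
print((w2s(onz('wrist',[(246,235),(303,235),(246,304)],.059,T))*1000).round(1))
E
python3 -m pendant '0 0 0 0 0 0.148 15;0 0 0 0 0 0.148 15;0 0 0 0 0 0.148 15;0 0 0 0 0 0.148 15;0 0 0 0 0 0.148 15;0 0 0 0 0 0.148 15;0 0 0 0 0 0.148 15;0 0 0 0 0 0.148 15;0 0 0 0 0 0.148 15;0 0 0 0 0 0.148 15'; python3 -m pendant '0 0 0 0 0 0.093 15;-16 25 0 0 0 0 15;-16 25 0 0 0 0 15;-16 25 0 0 0 0 15;-16 0 0 0 0 0 15;0 0 0 0 0 0 15;0 0 0 0 0 0 15'; python3 - <<'E'
from h import *
where()
p,d=robot.grab_frame('wrist');T=cam('wrist')[2];np.save('p5.npy',p);np.save('T5.npy',T);cv2.imwrite('pics/wrist5.png',p[:,:,::-1])
E
```

```text
[[-79.6  34.6  59. ]
 [-30.   34.7  59. ]
 [-81.1 -34.1  59. ]]
t: 8.95
position: [0.5234, -0.0061, 0.2186]
orientation: [-0.0, 1.0, -0.024, -0.002]
ft_force: [0.5, 0.1, 0.1]
gripper_width: 0.0154
t: 9.65
position: [0.4507, -0.0718, 0.2198]
orientation: [-0.0, 0.998, -0.067, -0.001]
ft_force: [-0.6, -1.0, -0.2]
gripper_width: 0.0151
t 9.65 TCP stage mm [-120.1   -0.3  219.8] toolx yaw in stage 0.002 F [-0.6 -1.  -0.2] w 15.1
```

View pics/wrist5.png

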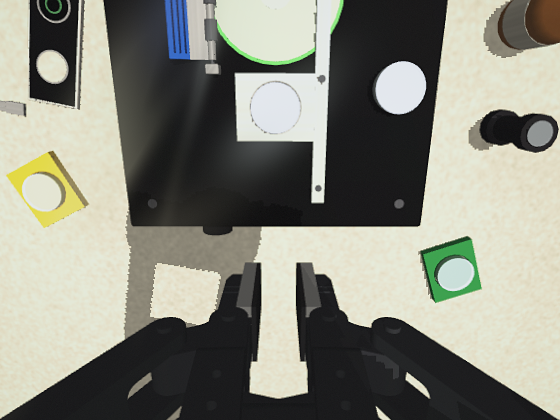

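```bash
python3 - <<'E'
from h import *
T=np.load('T5.npy')
print((w2s(onz('wrist',[(235.5,72.5),(236.5,140.5),(315,140.5),(275,107)],.059,T))*1000).round(1))
print((w2s(onz('wrist',[(316,180),(317,60)],.056,T))*1000).round(1))
E
```

```text
[[-26.6  30.7  59. ]
 [-76.9  31.5  59. ]
 [-76.7 -30.2  59. ]
 [-51.4   1.3  59. ]]
[[-109.2  -32.4   56. ]
 [ -17.5  -30.1   56. ]]
```

```bash
python3 -m pendant '0 0 45 0 0 0 15;0 0 45 0 0 0 15;0 0 40 0 0 0 15;0 0 12 0 0 0 15;0 0 7 0 0 0 15;0 0 3 0 0 0 15;0 0 0 0 0 0 15;15 0 0 0 0 0 15;8 0 0 0 0 0 15;0 0 0 0 0 0 15'; python3 - <<'E'
from h import *
where()
E
```

```text
t: 10.7
position: [0.4759, -0.0757, 0.0712]
orientation: [0.0, 0.998, -0.067, 0.002]
ft_force: [-0.2, -0.2, 0.4]
gripper_width: 0.0151
t 10.70 TCP stage mm [-94.6  -0.8  71.2] toolx yaw in stage 0.002 F [-0.2 -0.2  0.4] w 15.1
```

```bash
python3 -m pendant '-3 0 2 0 0 0 15;0 0 2 0 0 0 15;0 0 0 0 0 0 15;4 0 0 0 0 0 15;4 0 0 0 0 0 15;4 0 0 0 0 0 15;5 0 0 0 0 0 15;5 0 0 0 0 0 15;5 0 0 0 0 0 15;5 0 0 0 0 0 15'; python3 -m pendant '5 0 0 0 0 0 15;5 0 0 0 0 0 15;5 0 0 0 0 0 15;5 0 0 0 0 0 15;4 0 0 0 0 0 15;3 0 0 0 0 0 15;0 0 0 0 0 0 15'; python3 - <<'E'
from h import *
where()
p,d=robot.grab_frame('wrist');T=cam('wrist')[2];np.save('T6.npy',T);cv2.imwrite('pics/wrist6.png',p[:,:,::-1])
E
```

```text
t: 11.7
position: [0.5031, -0.0791, 0.0652]
orientation: [-0.0, 0.998, -0.067, -0.0]
ft_force: [0.2, -0.2, 0.4]
gripper_width: 0.0146
t: 12.4
position: [0.5299, -0.0827, 0.0654]
orientation: [0.0, 0.998, -0.067, 0.0]
ft_force: [-0.5, 0.1, -0.3]
gripper_width: 0.0152
t 12.40 TCP stage mm [-40.2  -0.4  65.4] toolx yaw in stage 0.002 F [-0.5  0.1 -0.3] w 15.2
```

View pics/wrist6.png

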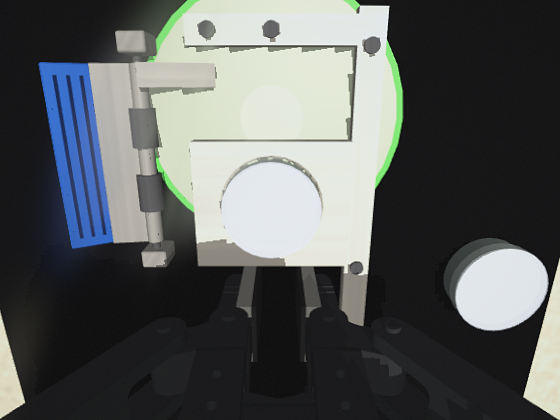

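```bash
python3 - <<'E'
from h import *
T=np.load('T6.npy')
print('holder FL,FR,RL,RR',(w2s(onz('wrist',[(190,141),(352,141),(197,266),(342,266)],.059,T))*1000).round(1).tolist())
print('stop inner',(w2s(onz('wrist',[(200,46),(330,46)],.056,T))*1000).round(1).tolist())
print('rail',(w2s(onz('wrist',[(354,60),(351,139)],.056,T))*1000).round(1).tolist())
print('nose rear edge',(w2s(onz('wrist',[(180,87)],.060,T))*1000).round(1).tolist())
E
```

```text
holder FL,FR,RL,RR [[21.0, 31.2, 59.0], [21.2, -28.3, 59.0], [-29.6, 31.9, 59.0], [-29.5, -27.5, 59.0]]
stop inner [[53.6, 26.2, 56.0], [53.7, -19.2, 56.0]]
rail [[49.1, -27.9, 56.0], [21.5, -28.5, 56.0]]
nose rear edge [[39.9, 33.2, 60.0]]
```

```bash
python3 -m pendant '4 0 0 0 0 0 15;4 0 0 0 0 0 15;4 0 0 0 0 0 15;3 0 0 0 0 0 15;0 0 0 0 0 0 15;0 0 0 0 0 0 15'; python3 - <<'E'
from h import *
where()
p,d=robot.grab_frame('wrist');T=cam('wrist')[2];np.save('T7.npy',T);cv2.imwrite('pics/wrist7.png',p[:,:,::-1])
E
```

```text
t: 13.05
position: [0.5444, -0.0847, 0.0653]
orientation: [0.0, 0.998, -0.067, -0.0]
ft_force: [-1.0, 0.2, -0.8]
gripper_width: 0.0149
t 13.05 TCP stage mm [-25.5  -0.3  65.3] toolx yaw in stage 0.002 F [-1.   0.2 -0.8] w 14.9
```

View pics/wrist7.png

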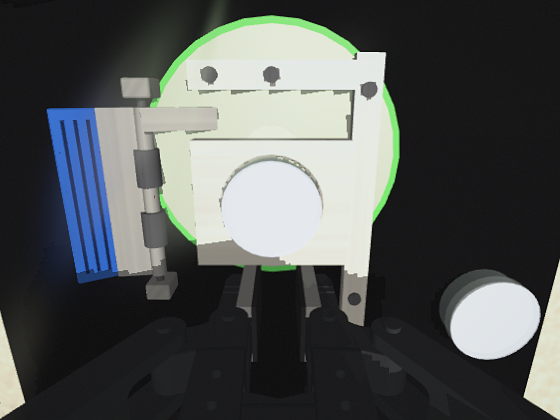

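The holder is square on the rail, about 18 mm short of the stop and still in front of the nose. Next I'll reconfigure: open the fingers to 60 mm, yaw -0.3, with one finger over the bar and the other behind the holder.

```bash
python3 -m pendant '-4 0 0 0 0 0 15;-4 0 0 0 0 0 15;0 0 -20 0 0 0 60;0 0 -20 0 0 0.15 60;0 0 0 0 0 0.15 60;1 -18 0 0 0 0 60;1 -18 0 0 0 0 60;0 0 0 0 0 0 60;0 0 0 0 0 0 60'; python3 - <<'E'
from h import *
where()
p,d=robot.grab_frame('wrist');T=cam('wrist')[2];np.save('T8.npy',T);cv2.imwrite('pics/wrist8.png',p[:,:,::-1])
for n,b in(('scene',(170,310,140,320)),('side',(80,240,200,410))):
    p,d=robot.grab_frame(n);cv2.imwrite(f'pics/{n}8.png',cv2.resize(p[b[0]:b[1],b[2]:b[3]],None,fx=3.5,fy=3.5,interpolation=cv2.INTER_CUBIC)[:,:,::-1])
E
```

```text
t: 14.0
position: [0.5529, -0.0517, 0.1052]
orientation: [0.0, 0.977, -0.215, -0.0]
ft_force: [0.5, -0.4, -0.2]
gripper_width: 0.0599
t 14.00 TCP stage mm [-21.6  33.5 105.2] toolx yaw in stage -0.297 F [ 0.5 -0.4 -0.2] w 59.9
```

View pics/wrist8.png

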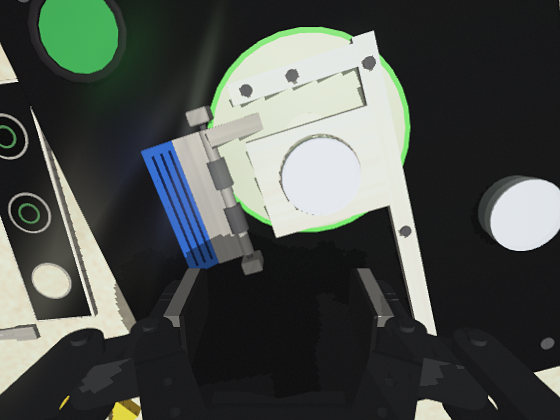

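View pics/scene8.png

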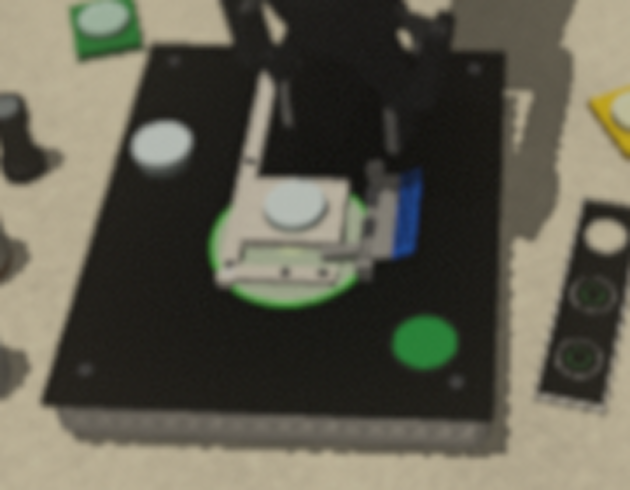

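View pics/side8.png

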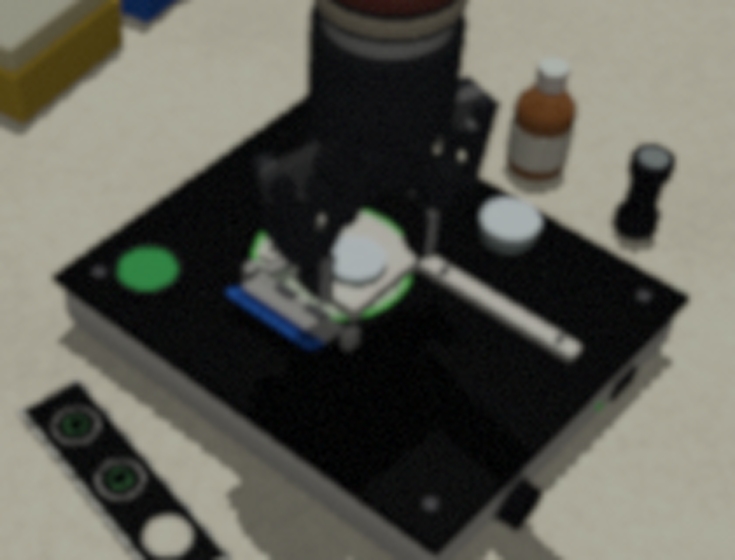

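```bash
python3 - <<'E'
from h import *
s=where()
p,d=robot.grab_frame('wrist');X=cloud('wrist',d)
M=toolR(s).as_matrix()
Y=(X-s['position'])@M*1000
m=(d>0)&(Y[:,:,2]<25)&(Y[:,:,2]>-35)&(abs(Y[:,:,0])<25)&(abs(Y[:,:,1])<70)
q=Y[m]
for sgn in(-1,1):
    k=q[q[:,1]*sgn>0]
    for lo in range(-35,25,5):
        b=k[(k[:,2]>=lo)&(k[:,2]<lo+5)]
        if len(b):print(sgn,lo,len(b),b.min(0).round(1),b.max(0).round(1))
cv2.imwrite('pics/w8c.png',cv2.resize(p[240:420,100:460],None,fx=2.2,fy=2.2)[:,:,::-1])
E
```

```text
t 14.15 TCP stage mm [-21.5  33.  105.2] toolx yaw in stage -0.299 F [-0.3  0.2  0.7] w 60.1
-1 -35 295 [ -1.7 -50.5 -35. ] [ 14. -29. -30.]
-1 -30 628 [-11.1 -35.8 -30. ] [ 12.4 -28.7 -25. ]
-1 -25 464 [-11.3 -42.8 -25. ] [ 12.3 -28.7 -20. ]
-1 -20 453 [-10.9 -42.9 -20. ] [ 12.4 -28.7 -15. ]
-1 -15 401 [-11.  -42.9 -15. ] [ 12.3 -28.7 -10. ]
-1 -10 364 [-11.1 -42.9 -10. ] [ 12.3 -28.7  -5. ]
-1 -5 323 [-10.3 -42.4  -5. ] [ 12.3 -28.7  -0. ]
-1 0 237 [-10.8 -41.    0. ] [ 12.3 -28.7   5. ]
-1 5 70 [ -9.3 -30.    5. ] [ 11.  -28.8   8.9]
1 -35 303 [ -2.2  30.4 -35. ] [ 13.9  52.5 -30. ]
1 -30 624 [-10.3  30.3 -30. ] [ 12.3  37.5 -25. ]
1 -25 471 [-10.6  30.4 -25. ] [ 12.7  44.5 -20. ]
1 -20 441 [-10.6  30.3 -20. ] [ 12.4  44.6 -15. ]
1 -15 384 [-10.7  30.4 -15. ] [ 12.4  44.6 -10. ]
1 -10 361 [-10.5  30.4 -10. ] [12.4 44.4 -5. ]
1 -5 311 [-10.8  30.4  -5. ] [12.3 44.3 -0. ]
1 0 226 [-10.5  30.5   0. ] [12.2 43.4  4.9]
1 5 63 [-9.  30.8  5.1] [10.2 31.4  8.9]
```

View pics/w8c.png

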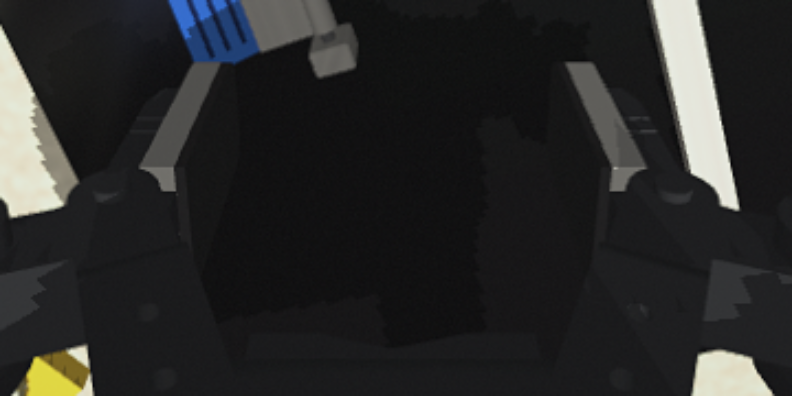

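```bash
python3 -m pendant '0 -2 15 0 0 0 60;0 0 10 0 0 0 60;0 0 0 0 0 0 60;0 0 2 0 0 0 60;0 0 2 0 0 0 60;0 0 0 0 0 0 60'; python3 -c "
from h import *
where()";  python3 -m pendant '0 0 2 0 0 0 60;0 0 2 0 0 0 60;0 0 0 0 0 0 60'; python3 -m pendant '0 0 2 0 0 0 60;0 0 0 0 0 0 60'; python3 -c "
from h import *
where()
p,d=robot.grab_frame('wrist');cv2.imwrite('pics/wrist9.png',p[:,:,::-1])"
```

```text
t: 14.8
position: [0.5542, -0.05, 0.0763]
orientation: [0.0, 0.977, -0.215, 0.0]
ft_force: [-0.5, -0.1, 0.3]
gripper_width: 0.0602
t 14.80 TCP stage mm [-20.5  35.4  76.3] toolx yaw in stage -0.298 F [-0.5 -0.1  0.3] w 60.2
t: 15.1
position: [0.5546, -0.05, 0.0727]
orientation: [-0.0, 0.977, -0.215, 0.001]
ft_force: [0.3, -0.1, 2.2]
gripper_width: 0.0601
t: 15.3
position: [0.5546, -0.0499, 0.0706]
orientation: [-0.0, 0.977, -0.215, 0.001]
ft_force: [0.9, -0.4, 2.2]
gripper_width: 0.0598
t 15.30 TCP stage mm [-20.1  35.5  70.6] toolx yaw in stage -0.298 F [ 0.9 -0.4  2.2] w 59.8
```

View pics/wrist9.png

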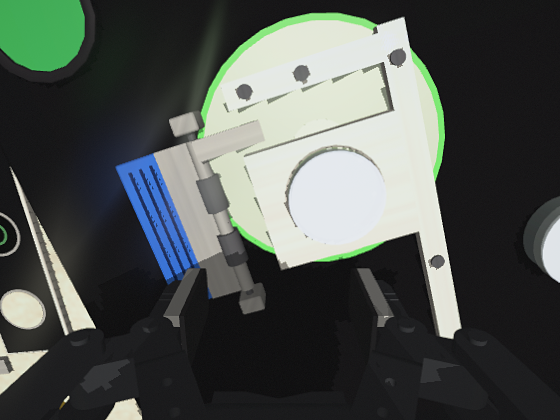

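The finger is on the bar and reading about 2.2 N. I'll press on.

```bash
python3 -m pendant '0 0 2 0 0 0 60;0 0 2 0 0 0 60;0 0 0 0 0 0 60'; python3 -m pendant '0 0 1.5 0 0 0 60;0 0 0 0 0 0 60'; python3 -m pendant '0 0 1.5 0 0 0 60;0 0 0 0 0 0 60'; python3 -c "
from h import *
where()
p,d=robot.grab_frame('wrist');cv2.imwrite('pics/wrist10.png',p[:,:,::-1])
X=cloud('wrist',d);np.save('X10.npy',w2s(X.reshape(-1,3)).reshape(X.shape))
"
```

```text
t: 15.65
position: [0.5545, -0.0499, 0.0664]
orientation: [-0.0, 0.977, -0.215, 0.0]
ft_force: [2.0, 1.1, 4.0]
gripper_width: 0.06
t: 15.85
position: [0.5545, -0.0499, 0.065]
orientation: [-0.0, 0.977, -0.215, 0.0]
ft_force: [1.3, 0.7, 4.1]
gripper_width: 0.0599
t: 16.05
position: [0.5545, -0.0501, 0.0637]
orientation: [0.0, 0.977, -0.215, 0.0]
ft_force: [0.4, 0.8, 7.0]
gripper_width: 0.0602
t 16.05 TCP stage mm [-20.2  35.3  63.7] toolx yaw in stage -0.298 F [0.4 0.8 7. ] w 60.2
```

View pics/wrist10.png

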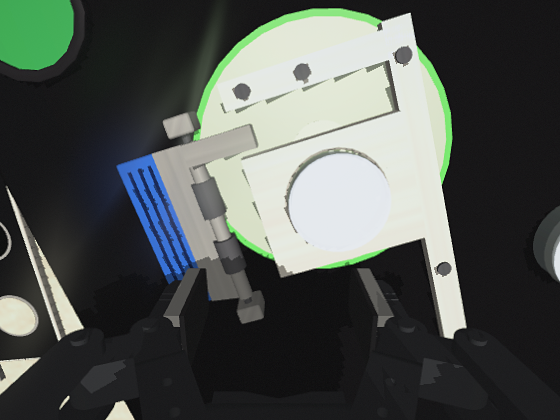

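```bash
python3 -c "
import numpy as np
X=np.load('X10.npy')*1000
for n,(u,v) in dict(nose=(246,134),nose2=(230,140),bar=(145,180),barouter=(124,170),barinner=(165,165),plate=(270,240),stagetop=(330,330)).items():print(n,np.median(X[v-1:v+2,u-1:u+2].reshape(-1,3),0).round(1))"
```

```text
nose [45.4 25.4 69.9]
nose2 [45.  31.4 68.7]
bar [39.3 69.7 55.9]
barouter [45.3 75.7 55.9]
barinner [42.5 59.6 56.1]
plate [ 3.1 30.6 59.8]
stagetop [-50.2  18.9  50.9]
```

The bar is level and the nose is raised, its top about 19 mm above the stage. Now I'll push along stage +x.

```bash
python3 -m pendant '1.9 -0.6 0 0 0 0 60;1.9 -0.6 0 0 0 0 60;1.9 -0.6 0 0 0 0 60;1.9 -0.6 0 0 0 0 60;1.9 -0.6 0 0 0 0 60;1.9 -0.6 0 0 0 0 60;0 0 0 0 0 0 60'; python3 -c "
from h import *
where()
p,d=robot.grab_frame('wrist');cv2.imwrite('pics/wrist11.png',p[:,:,::-1])
"
```

```text
t: 16.8
position: [0.5644, -0.0508, 0.0626]
orientation: [-0.0, 0.977, -0.215, -0.003]
ft_force: [-4.3, 2.0, 5.3]
gripper_width: 0.06
t 16.80 TCP stage mm [-10.3  35.9  62.6] toolx yaw in stage -0.297 F [-4.3  2.   5.3] w 60.0
```

View pics/wrist11.png

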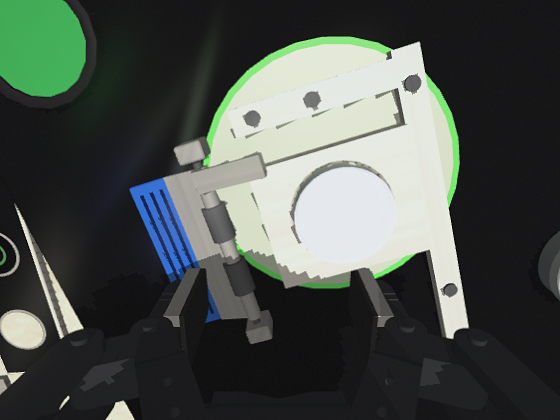

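```bash
python3 -m pendant '1.9 -0.6 0 0 0 0 60;1.9 -0.6 0 0 0 0 60;1.9 -0.6 0 0 0 0 60;1.9 -0.6 0 0 0 0 60;0 0 0 0 0 0 60'; python3 -c "
from h import *
where()
p,d=robot.grab_frame('wrist');cv2.imwrite('pics/wrist12.png',p[:,:,::-1])
"
```

```text
t: 17.35
position: [0.5722, -0.0518, 0.0625]
orientation: [-0.0, 0.977, -0.215, -0.003]
ft_force: [-4.2, 3.4, 7.1]
gripper_width: 0.0603
t 17.35 TCP stage mm [-2.4 36.  62.5] toolx yaw in stage -0.297 F [-4.2  3.4  7.1] w 60.3
```

View pics/wrist12.png

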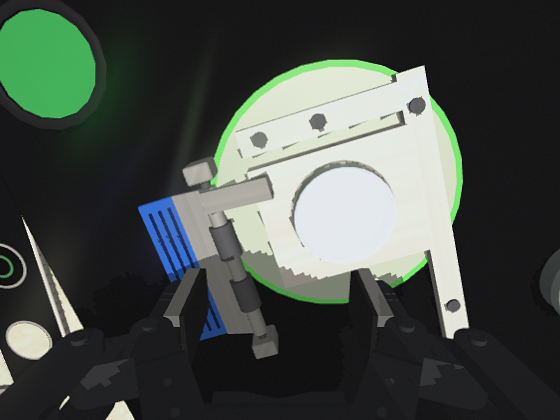

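```bash
python3 -m pendant '1.4 -0.5 0 0 0 0 60;1.4 -0.5 0 0 0 0 60;0 0 0 0 0 0 60'; python3 -m pendant '0.95 -0.3 0 0 0 0 60;0.95 -0.3 0 0 0 0 60;0 0 0 0 0 0 60';  python3 -c "
from h import *
where()
p,d=robot.grab_frame('wrist');cv2.imwrite('pics/wrist13.png',p[:,:,::-1])
"
```

```text
t: 17.7
position: [0.5751, -0.0521, 0.0625]
orientation: [-0.0, 0.977, -0.215, -0.003]
ft_force: [-5.0, 2.0, 6.0]
gripper_width: 0.0601
t: 18.0
position: [0.577, -0.0524, 0.0625]
orientation: [-0.0, 0.977, -0.215, -0.003]
ft_force: [-3.8, 2.2, 6.8]
gripper_width: 0.0597
t 18.00 TCP stage mm [ 2.4 36.1 62.5] toolx yaw in stage -0.297 F [-3.8  2.2  6.8] w 59.7
```

View pics/wrist13.png

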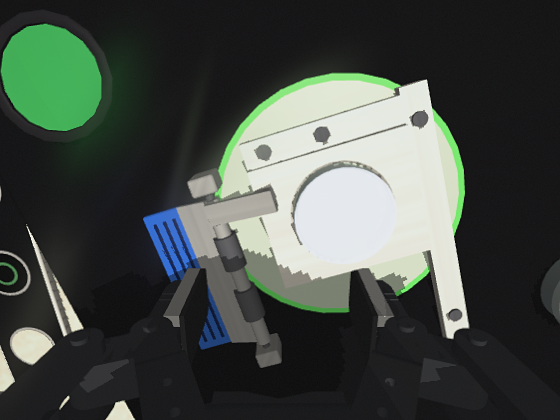

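Almost touching the stop. I'll go in 0.5–1 mm steps until the force jumps.

```bash
python3 -m pendant '0.95 -0.3 0 0 0 0 60;0 0 0 0 0 0 60'; python3 -m pendant '0.95 -0.3 0 0 0 0 60;0 0 0 0 0 0 60';  python3 -c "
from h import *
where()
p,d=robot.grab_frame('wrist');cv2.imwrite('pics/wrist14.png',p[:,:,::-1])
"
```

```text
t: 18.25
position: [0.5775, -0.0525, 0.0624]
orientation: [0.0, 0.977, -0.215, -0.003]
ft_force: [-5.8, 2.3, 8.0]
gripper_width: 0.06
t: 18.45
position: [0.5778, -0.0525, 0.0622]
orientation: [0.0, 0.977, -0.215, -0.004]
ft_force: [-8.5, 3.0, 9.6]
gripper_width: 0.0599
t 18.45 TCP stage mm [ 3.2 36.1 62.2] toolx yaw in stage -0.298 F [-8.5  3.   9.6] w 59.9
```

View pics/wrist14.png

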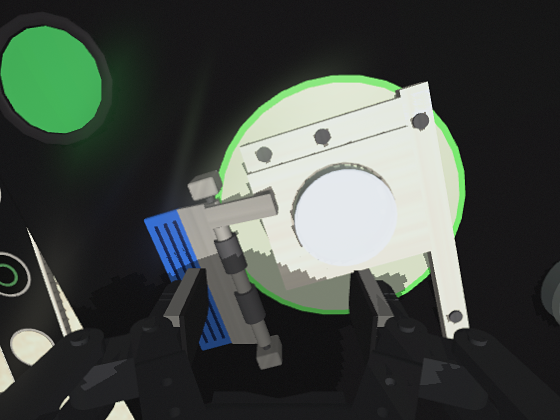

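```bash
python3 -m pendant '0.5 -0.2 0 0 0 0 60;0 0 0 0 0 0 60;0 0 0 0 0 0 60;-1.9 0.6 0 0 0 0 60;-1.9 0.6 0 0 0 0 60;-1.9 0.6 0 0 0 0 60;0 0 0 0 0 0 60'; python3 -c "
from h import *
where()
p,d=robot.grab_frame('wrist');cv2.imwrite('pics/wrist15.png',p[:,:,::-1])
"
```

```text
t: 19.2
position: [0.576, -0.0525, 0.0638]
orientation: [-0.0, 0.977, -0.215, 0.001]
ft_force: [1.9, 0.9, 5.5]
gripper_width: 0.0599
t 19.20 TCP stage mm [ 1.4 35.8 63.8] toolx yaw in stage -0.298 F [1.9 0.9 5.5] w 59.9
```

View pics/wrist15.png

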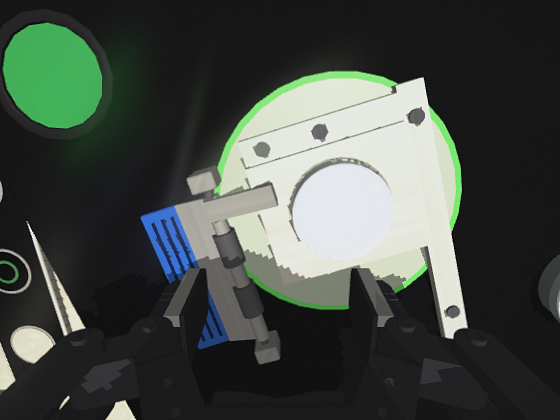

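```bash
python3 -m pendant '-1.9 0.6 0 0 0 0 60;-1.9 0.6 0 0 0 0 60;0 0 0 0 0 0 60;0 0 -2 0 0 0 60;0 0 -3 0 0 0 60;0 0 -4 0 0 0 60;0 0 -6 0 0 0 60;0 0 -10 0 0 0 60;0 0 -20 0 0 0 60;0 0 -30 0 0 0 60'; python3 -m pendant '-30 0 -30 0 0 0 60;-30 0 -20 0 0 0 60;-30 0 0 0 0 0 60;0 0 0 0 0 0 60;0 0 0 0 0 0 60'; python3 -c "
from h import *
where()
p,d=robot.grab_frame('wrist');np.save('T16.npy',cam('wrist')[2]);cv2.imwrite('pics/wrist16.png',p[:,:,::-1])
X=cloud('wrist',d);np.save('X16.npy',w2s(X.reshape(-1,3)).reshape(X.shape))
p,d=robot.grab_frame('scene');cv2.imwrite('pics/s16.png',cv2.resize(p[170:310,110:330],None,fx=3.5,fy=3.5,interpolation=cv2.INTER_CUBIC)[:,:,::-1])
"
```

```text
t: 20.25
position: [0.5696, -0.0517, 0.1371]
orientation: [0.0, 0.977, -0.215, -0.003]
ft_force: [0.4, -0.3, -0.0]
gripper_width: 0.0602
t: 20.75
position: [0.4895, -0.014, 0.1886]
orientation: [0.0, 0.977, -0.215, 0.0]
ft_force: [0.7, -0.1, 0.6]
gripper_width: 0.0601
t 20.75 TCP stage mm [-89.5  62.2 188.6] toolx yaw in stage -0.298 F [ 0.7 -0.1  0.6] w 60.1
```

View pics/wrist16.png

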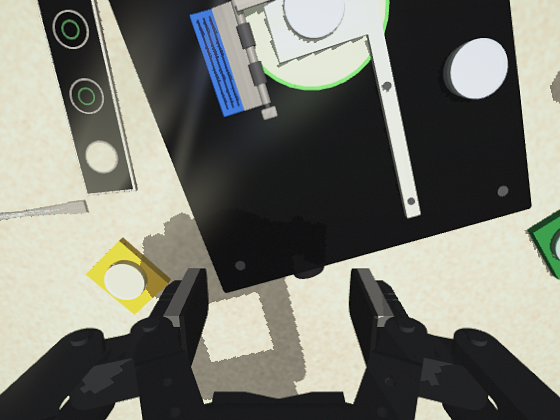

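View pics/s16.png

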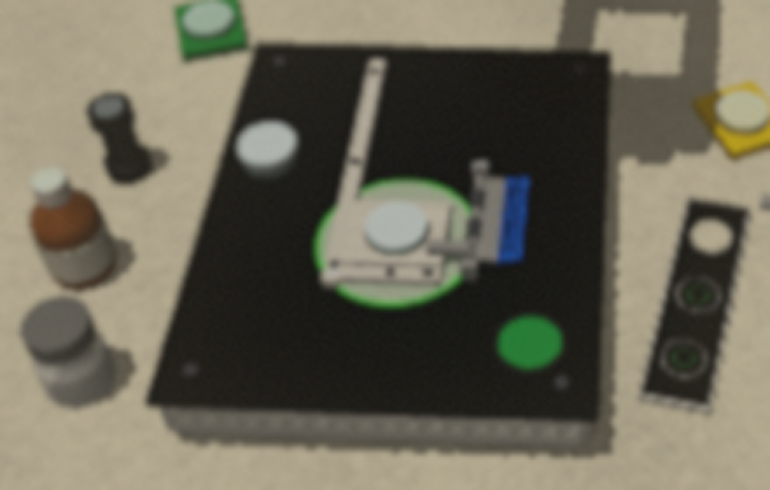

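The holder looks home with the nose on it. I'll take one close check from above before handing in.

```bash
python3 -m pendant '20 -10 -20 0 0 0 60;30 0 0 0 0 0 60;30 0 0 0 0 0 60;10 0 0 0 0 0 60;0 0 0 0 0 0 60;0 0 0 0 0 0 60'; python3 -c "
from h import *
where()
p,d=robot.grab_frame('wrist');np.save('T17.npy',cam('wrist')[2])
cv2.imwrite('pics/w17c.png',cv2.resize(p[60:280,140:420],None,fx=2.8,fy=2.7,interpolation=cv2.INTER_CUBIC)[:,:,::-1])
X=cloud('wrist',d);np.save('X17.npy',w2s(X.reshape(-1,3)).reshape(X.shape))
"
```

```text
t: 21.45
position: [0.5752, -0.0429, 0.2075]
orientation: [-0.0, 0.976, -0.216, -0.001]
ft_force: [-0.0, -0.2, 0.5]
gripper_width: 0.06
t 21.45 TCP stage mm [ -0.7  45.2 207.5] toolx yaw in stage -0.298 F [-0.  -0.2  0.5] w 60.0
```

View pics/w17c.png

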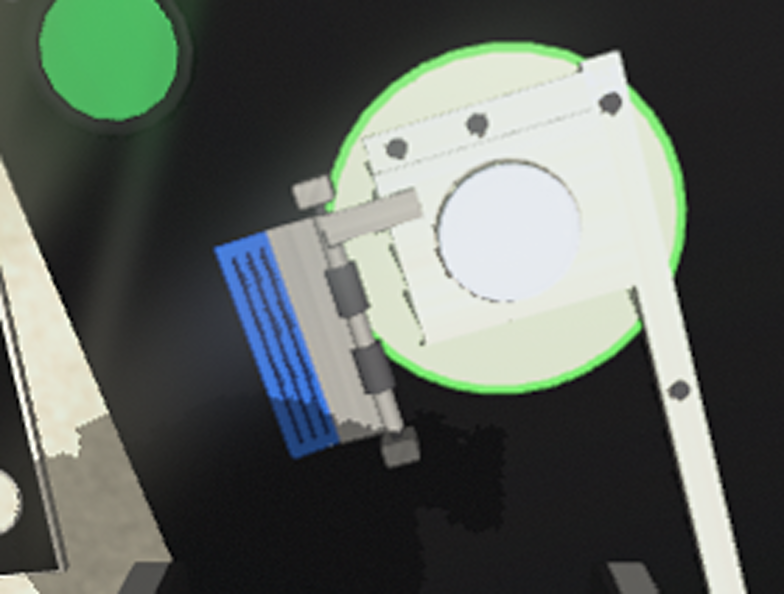

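```bash
python3 - <<'E'
from h import *
X=np.load('X17.npy')*1000;T=np.load('T17.npy')
f=lambda x,y:(140+x/2.8-.3,60+y/2.7-.3)
print('rear corners',(w2s(onz('wrist',[f(424,345),f(632,286)],.059,T))*1000).round(1).tolist())
print('front left',(w2s(onz('wrist',[f(376,175)],.059,T))*1000).round(1).tolist())
print('lid ctr',(w2s(onz('wrist',[f(509,231)],.065,T))*1000).round(1).tolist())
for n,(x,y) in dict(nose=(395,208),noseroot=(345,222),barout=(240,290),barin=(290,280),plate=(420,300),stage=(200,480)).items():
    u,v=map(round,f(x,y));print(n,np.median(X[v-1:v+2,u-1:u+2].reshape(-1,3),0).round(1))
E
```

```text
rear corners [[3.7, 32.2, 59.0], [3.6, -27.3, 59.0]]
front left [[53.6, 30.7, 59.0]]
lid ctr [[29.5, 1.4, 65.0]]
nose [44.1 28.2 65.9]
noseroot [44.6 41.9 66.1]
barout [34.3 76.  61.1]
barin [32.8 62.2 58.4]
plate [16.8 29.3 60.1]
stage [-19.7 109.1  50.6]
```

```bash
python3 -c "
from h import *
where();print(robot.hand_in())"
```

```text
t 21.50 TCP stage mm [ -0.9  45.4 207.7] toolx yaw in stage -0.298 F [ 0.1 -0.9 -0.1] w 60.2
the job is handed in; nothing more can be done
None
```

The holder is home and the clip is down on it. I handed the job in at 21.5 s; it reported no verdict.

**What I did:** I pushed the holder flat against the rail, then slid it to about 18 mm short of the stop. One fingertip held the blue bar down at about 4–7 N while the other pushed the holder under the raised nose until the force rose at the stop. I then backed off, let the clip down and moved clear.

**Last checks:**
- **Position:** the holder's front edge measured 53.6 mm in stage x, the same as the measured stop face (nominal 55). It is square within measuring error, and its -y edge sits along the rail.
- **Clip:** the nose lies on the plate. The bar's tilt puts the clip angle at roughly 0.3 rad, where about 0.25 is expected and 0.30 is the limit. That reading comes from depth data good to only about 1 mm, and I did not measure the nose force itself.
- **Robot:** it was clear of everything, with wrist force near zero.
- **Bystanders:** those in view looked unmoved in the last pictures, though I did not measure them. The yellow and green look-alikes were not touched.
- **Disagreement:** the camera readings are 1–2 mm off the nominal stage frame, so I judged the final fit against the stop and rail as measured in the pictures.

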